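Prove the fit of a taper-shank drill chuck and knock it loose with the drift

TASK

Take the dark drill chuck with the red band from the wooden rack and seat its tapered shank in the blue socket with a twisting push, gently enough not to overload the socket's spring cushion, until its collar sits down on the steel mouth, and let go of it. Then drive the flat wedge (the drift) thin end first through the socket's cross slot under the shank until it has raised the chuck well clear (about a centimetre), so that it stands loose, and leave the drift in the slot. Free the chuck with the drift alone and leave everything else on the bench as it is.

Things in the scene. Friction and masses are not known exactly. Their poses are not given: they have to be found in the camera images.
- chuck_mid (a point): Drill chuck on a taper shank, 0.45 kg, upright, shank down, in one of the rack's holes. Dark steel cylinder 38 mm in diameter with a red band at its foot. This point: on its axis, z up along it; the 38 mm body runs from 26 mm below to 14 mm above, then narrows to a top 26 mm above. The collar (42 mm in diameter, 6 mm thick) has its underside 32 mm below this point.
- chuck: The same chuck: origin at the flat end of its tang, 86 mm below chuck_mid, z up. From the bottom: round tang 12 mm in diameter, 24 mm long; steel cone 30 mm long, 8 degrees half-angle, 30 mm in diameter at the collar; collar; body.
- centre_mid (a point): Bystander in the rack's other hole: lathe centre with a brass body 35 mm in diameter and a steel point upward; this point is on its axis half-way up its head.
- rack: Fixed wooden tool rack 190 x 75 mm, top 75 mm high, long side along its x, holes 34 mm wide at x = -50 and +50 mm that hold a tool each by its collar. Origin: centre of its underside.
- mouth (a point): Centre of the steel top face of the blue taper socket, 66 x 64 mm, top 94 mm above the bench, hole 35 mm wide; z up, the cross slot runs along y. A funnel and a 14.5 mm guide in it lead the tang; four sprung brass jaws grip the cone from about 10 mm above home, harder as it sinks. Home: collar on the mouth, chuck_mid 32 mm above this point. Seated, it stays put by friction.
- socket (a joint): Travel of the socket on its spring cushion, m, 0 unloaded, positive down, 6 N per mm (the chuck's weight alone: 0.7 mm). Over 4.5 mm (some 22 N of push) is an overload. A straight push jams short of home. Pressed at 10 to 15 N and turned to and fro 0.3 rad or more, the shank slips down and the load drops; once the collar is down, turning no longer eases the load.
- slot (a point): Centre of the floor of the socket's cross slot, 30 mm above the bench. The slot runs along y, open at both ends, 22 mm wide (x), 28 mm high; cheeks from y = -32 to 32 mm, floor from -50 to 50 mm; a yellow line over either mouth. With the chuck home the end of its tang is 10 mm above this point. z up.
- drift_grip (a point): Drift: flat wedge bar, 0.25 kg, lying on the bench on its lower edge, 14 mm wide, 24 mm high, 207 mm long, aluminium, with a raised orange grip 34 mm long, 40 mm high (this point, 26 mm above the underside). x points to the thin tip 165 mm ahead, z up. The top slopes from 24 mm high at 80 mm ahead to 6 mm at the tip; the underside is flat.
- drift: The same drift: origin under the grip on its underside, 26 mm below drift_grip; x to the tip. Brass end 42 mm behind, 20 mm wide. Working faces oiled: driving it takes some 10 to 25 N along the slot, and it stays where it is left.
- drift_tip (a point): Thin tip of the drift, middle of its end face, 3 mm above its underside. Reckoned past the socket's axis: about 15 mm touches the tang, each further 10 mm raises the chuck some 2.1 mm (65 mm past: 10 to 11 mm up).
- screwdriver: Bystander: red-handled screwdriver lying at the back, 200 mm.
- gauge_block: Bystander: steel block 60 x 60 x 30 mm at the back.
- oiler: Bystander: white bottle, 60 mm wide, 150 mm high, on the left.
- wax_tin: Bystander: yellow tin 90 x 60 x 25 mm on the right.

How it is judged:
On the way, in this order (a step that is already met when the one before it is completed fails the run):
1. the chuck is home in the socket, collar on the mouth, and let go (z of chuck_mid in the frame of mouth below 0.034 m and horizontal distance between chuck_mid and mouth below 0.004 m and angle between chuck_mid's own z axis and vertical below 0.06 rad and contact force between the fingers and chuck below 0.2 N), for 0.3 s.
2. the drift's tip is in the slot, under the seated chuck (z of chuck_mid in the frame of mouth below 0.034 m and contact force between the fingers and chuck below 0.2 N and distance between drift_tip and slot below 0.03 m), for 0.05 s.
3. the drift has raised the chuck by at least 7 mm, with no finger on the chuck (z of chuck_mid in the frame of mouth above 0.039 m and horizontal distance between chuck_mid and mouth below 0.01 m and contact force between the fingers and chuck below 0.2 N and horizontal distance between drift_tip and slot above 0.03 m and contact force between drift and chuck above 0.5 N), for 0.2 s.
At the end, for the whole second after the job is handed in: The chuck stands in the socket, upright within 0.15 rad and within 10 mm of its axis, resting on the drift with its collar 7 to 18 mm above the mouth; the drift is left in the slot with its tip 30 to 100 mm past the socket's axis; both at rest and nothing held (z of chuck_mid in the frame of mouth between 0.039 and 0.05 m and horizontal distance between chuck_mid and mouth below 0.01 m and angle between chuck_mid's own z axis and vertical below 0.15 rad and horizontal distance between drift_tip and slot between 0.03 and 0.1 m and x of drift_tip in the frame of slot between -0.015 and 0.015 m and contact force between drift and chuck above 0.5 N and linear speed of each of chuck, drift below 0.02 m/s); the robot touches nothing.
It fails at once if the socket is overloaded: its cushion is pressed down more than 4.5 mm (27 N) (value of joint socket above 0.0045 m).
It fails at once if the lathe centre is knocked out of place (20 mm) (distance of centre_mid from where it was at the start of the episode above 0.02 m).
It fails at once if another thing on the bench is pushed about (30 mm) (distance of any of screwdriver, gauge_block, oiler, wax_tin from where it was at the start of the episode above 0.03 m).
It also fails if it takes over 72 s, if anything falls off the work surface, if the arm or the gripper's body presses on something with over 40 N, if the wrist force passes 120 N, or if a joint passes its speed limit or range.

ROBOT

A 6-joint arm with a two-finger parallel gripper is mounted at the origin on the work surface. World frame = base frame: x ahead of the robot, y to its left, z up, the work surface at z = 0. Lengths are in m, angles in rad, forces in N, time in s.
With the tool pointing down it reaches from about 0.3 to 1 m from the base axis. Payload 5.1 kg.
Tool frame: the origin (TCP) lies midway between the tips of the shut fingers; the grasp point (between the pads) lies r.tcp_to_grasp behind it (r.tcp_to_grasp is the distance from the TCP to the grasp point, in m); z points along the fingers, x is the direction in which the jaws open and shut, and the axes are right-handed (so a half turn about z gives the same grasp; the last joint's range is limited). The gripper opens to 95 mm and grips with 3 to 60 N. Pads are 20 mm wide; open, the fingers measure 119 mm over their backs; the gripper's body (75 mm by 180 mm) begins 59 mm behind the grasp point.
Start: joints at [-1.32, 0.124, 1.65, -0, 1.367, -0.083], TCP at [0.213, -0.614, 0.215] pointing down, gripper open.
Joint ranges: [-2.61, 2.61], [-1.02, 2.33], [0.03, 2.71], [-1.35, 4.49], [0.32, 2.68], [-2.91, 2.91]. Speed limits (rad/s): [2.57, 2.57, 3.14, 3.14, 3.14, 3.14].

INTERFACE

Orientations are given as a rotation vector (axis times angle).
In Python, from bench import r gives the robot as it stands.
- The arm moves only by the tool carry_out, never from a script. Its argument "increments" is a list that holds one entry, the list of rows, each a list of 7 numbers: the shift along the tool's x, y, z in cm, then the turn, a rotation vector about the tool's x, y, z in degrees, then the opening, from 0 (shut) to 1 (fully open). In form: [[[dx, dy, dz, rx, ry, rz, claw], ...]]. A call has 1 to 5 rows; each row is the pose to reach, as a shift and turn from the pose commanded when the call began, along the tool's axes at that moment; what a row does not reach only later rows make up. A row lasts 1/12 s, in which the tool goes at most 41.7 mm and 7.16 degrees, less where a joint would pass 70% of its speed; a pose out of reach is approached as far as the arm can. A call with a gripper value outside its range is refused whole. The fingers move at their own pace and stop on an object; "grip_force" is the grip in N (left out, the last holds). Time passes only in rows, so rows that repeat a pose let the fingers close. It gives the time, the measured TCP pose, the force and the opening at its end, in the units of the state.
- r.read_state(): the state, without advancing time (a new reading comes with each control period).
- r.capture(name): name is "scene" or "top"; returns a dict with "frame" (384x512x3 uint8, blue, green, red), "z_map" (384x512 float32, m along the optical axis (not along the pixel's ray), 0 where there is no reading), "camera_matrix" (3x3 intrinsics, pixels), "extrinsics" (4x4, takes a point from camera to world coordinates). Camera axes: x right, y down, z forward; pixel columns grow to the right and rows downward; lengths in m; the calibration is good to about 2 mm. A picture is of the moment at which its call begins.
- r.job_done(): hands the job in, once; it reports no verdict.
The state is a dict: "time": time; "joint_pos": joint angles; "qvel": joint speeds; "joint_efforts": joint torques, N m; "tool_pos": TCP position; "tool_rot": TCP orientation; "force": force on the tool from outside, world axes, zero at the start; "torque": the same for the moment, N m; "opening": finger opening in m.
Only numpy, scipy, OpenCV 4.12 (cv2) and the standard library are available. Lean on these libraries where they do the work, as an engineer would, in place of code of your own. Each camera call takes 0.05 s, during which the arm holds its last target. There are 200 camera calls.

## Working session

There is one attempt and no reset: what is moved stays moved. The work goes in short steps, Python scripts to look and compute and a tool call to move; the robot and the scene stay as the last step left them, time stands still between calls to the robot, and variables do not carry over. Pictures are saved under pics/ and viewed, and the job is handed in when it is done.

Besides the shell and the picture viewer there is one more tool, called after ">>>" by a JSON object that holds its "op" and its "data", one argument or row to a line. carry_out: Moves the arm, as the interface text tells. Its arguments: {"type":"object","properties":{"increments":{"type":"array"},"grip_force":{"type":"number"}},"required":["increments"]}

```bash
mkdir -p pics; ls; python3 - <<'E'
from bench import r
import cv2
for n in("scene","top"):
    c=r.capture(n); cv2.imwrite(f"pics/{n}0.png",c["frame"]); print(c["camera_matrix"],c["extrinsics"])
print(r.read_state(), r.tcp_to_grasp)
E
```

```text
pics
[[349.82073756   0.         245.14211739]
 [  0.         349.82073756 192.52452692]
 [  0.           0.           1.        ]] [[ 0.71102735  0.43588144 -0.55176759  1.1600734 ]
 [ 0.70288356 -0.46275306  0.54019839 -0.5266505 ]
 [-0.01986969 -0.7719242  -0.63540399  0.70597134]
 [ 0.          0.          0.          1.        ]]
[[423.49039941   0.         249.71320244]
 [  0.         423.49039941 186.69576374]
 [  0.           0.           1.        ]] [[ 0.03043913 -0.99538772  0.09097667  0.5067333 ]
 [-0.99935048 -0.02855066  0.02198792 -0.01180063]
 [-0.01928906 -0.09158687 -0.99561025  1.247674  ]
 [ 0.          0.          0.          1.        ]]
{'time': 0.1, 'joint_pos': array([-1.31959737e+00,  1.24441231e-01,  1.65152039e+00, -4.61965579e-06,
        1.36750425e+00, -8.26251020e-02]), 'qvel': array([ 0.00015987, -0.00174648, -0.00246788,  0.00060439, -0.00059659,
       -0.00035968]), 'joint_efforts': array([ 2.24703476e-04, -4.18881369e+01, -3.61096251e+01,  7.77118793e-02,
        4.61979141e-02, -6.68296411e-05]), 'tool_pos': array([ 0.21279012, -0.61357293,  0.21351918]), 'tool_rot': array([-2.55865352e+00,  1.82080266e+00,  2.25212209e-03]), 'force': array([ 0.80750523, -0.26505988, -0.19834336]), 'torque': array([-0.02764018,  0.01000618,  0.02639289]), 'opening': 0.09522746817148602} 0.0188
```

View pics/scene0.png

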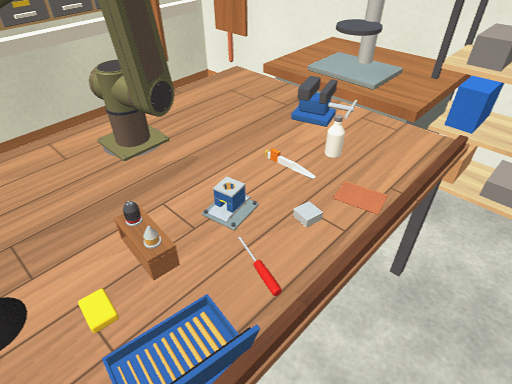

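View pics/top0.png

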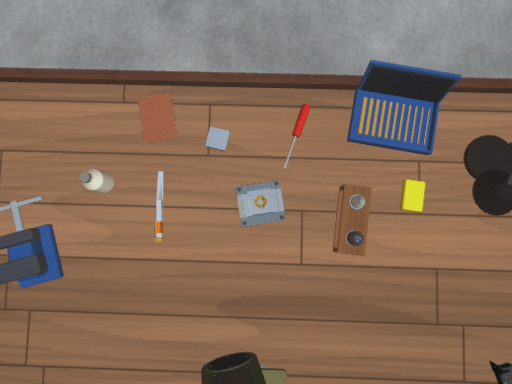

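The top view shows the rack at about (353,220) with the chuck at (355,238) and the lathe centre at (358,201). The socket is at (260,202), and the drift is at (159,205) with its tip up at (160,172). I'll zoom in and measure.

```bash
cat > h.py <<'E'
import numpy as np, cv2
from bench import r
def cloud(c):
    z=c["z_map"].astype(float); K=c["camera_matrix"]; v,u=np.indices(z.shape)
    P=np.stack([(u-K[0,2])*z/K[0,0],(v-K[1,2])*z/K[1,1],z],-1)
    E=c["extrinsics"]; W=P@E[:3,:3].T+E[:3,3]; W[z==0]=np.nan
    return W
def sel(W,x0,x1,y0,y1,z0,z1):
    return (W[...,0]>x0)&(W[...,0]<x1)&(W[...,1]>y0)&(W[...,1]<y1)&(W[...,2]>z0)&(W[...,2]<z1)
def rect(p):
    return cv2.minAreaRect((p[:,:2]*1000).astype(np.float32))
def ortho(c,x0,x1,y0,y1,z,s=2000):
    "top-down rectified view on plane z; image up=+x, left=+y"
    h,w=int((x1-x0)*s),int((y1-y0)*s)
    i,j=np.indices((h,w)); X=np.stack([x1-i/s,y1-j/s,np.full((h,w),z),],-1)
    E=np.linalg.inv(c["extrinsics"]); C=X@E[:3,:3].T+E[:3,3]; K=c["camera_matrix"]
    u=K[0,0]*C[...,0]/C[...,2]+K[0,2]; v=K[1,1]*C[...,1]/C[...,2]+K[1,2]
    return cv2.remap(c["frame"],u.astype(np.float32),v.astype(np.float32),cv2.INTER_CUBIC)
E
python3 - <<'E'
from h import *
c=r.capture("top"); W=cloud(c); F=c["frame"]
for n,(u0,v0,u1,v1) in dict(sock=(230,175,290,232),rack=(325,180,380,260),drift=(140,165,180,250)).items():
    p=W[v0:v1,u0:u1].reshape(-1,3)
    for lo,hi in((-.01,.004),(.008,.03),(.03,.05),(.065,.085),(.085,.1),(.1,.13),(.13,.17)):
        q=p[(p[:,2]>lo)&(p[:,2]<hi)]
        if len(q)>8: print(n,lo,hi,len(q),np.round(q.mean(0),4),np.round(np.median(q[:,2]),4),rect(q))
a=cv2.resize(F[165:265,140:190],None,fx=5,fy=5,interpolation=2)
b=cv2.resize(F[165:265,225:295],None,fx=5,fy=5,interpolation=2)
d=cv2.resize(F[165:265,325:365+15],None,fx=5,fy=5,interpolation=2)
cv2.imwrite("pics/zoomtop.png",cv2.resize(np.hstack([a,b,d]),None,fx=.9,fy=.9))
c=r.capture("scene");F=c["frame"]
cv2.imwrite("pics/zoomsc.png",cv2.resize(F[140:280,100:330],None,fx=3.4,fy=3.4,interpolation=2))
E
```

```text
sock -0.01 0.004 1501 [ 5.73e-01 -1.36e-02 -1.00e-04] 0.0001 ((573.9935302734375, -14.517402648925781), (165.7315216064453, 175.60215759277344), 1.694972276687622)
sock 0.008 0.03 924 [ 0.5719 -0.0153  0.0167] 0.0128 ((575.1802368164062, -21.944297790527344), (119.19034576416016, 142.49266052246094), 10.847345352172852)
sock 0.03 0.05 185 [ 0.5731 -0.0154  0.0321] 0.0317 ((573.3720092773438, -14.725578308105469), (65.83609008789062, 123.60543823242188), 10.750905990600586)
sock 0.065 0.085 64 [ 0.5734 -0.0152  0.071 ] 0.0692 ((565.2091674804688, -11.491415023803711), (51.15998458862305, 50.39636993408203), 11.4368896484375)
sock 0.085 0.1 467 [ 0.5736 -0.0153  0.0941] 0.0944 ((573.5186767578125, -15.202705383300781), (65.87762451171875, 63.603126525878906), 11.022163391113281)
rack -0.01 0.004 2052 [ 0.5328 -0.2865 -0.    ] 0.0001 ((533.8721923828125, -286.7994079589844), (233.64254760742188, 159.7266082763672), 0.7966293096542358)
rack 0.008 0.03 144 [ 0.5318 -0.2428  0.0109] 0.0098 ((560.612060546875, -255.4236602783203), (92.08002471923828, 223.20489501953125), 55.68258285522461)

[... 532 characters left out ...]
5.2245788574219), (37.61090087890625, 135.52362060546875), 83.59808349609375)
rack 0.13 0.17 83 [ 0.4866 -0.2702  0.1332] 0.1328 ((527.078857421875, -269.26373291015625), (115.03327178955078, 28.945331573486328), 0.3472425639629364)
drift -0.01 0.004 2751 [ 5.536e-01  2.804e-01 -1.000e-04] 0.0 ((554.1431884765625, 281.23211669921875), (251.03427124023438, 117.99347686767578), 2.792562961578369)
drift 0.008 0.03 342 [0.5535 0.2776 0.0201] 0.0212 ((557.1779174804688, 258.828857421875), (205.21771240234375, 56.50314712524414), 2.055725574493408)
drift 0.03 0.05 67 [0.4965 0.2752 0.0392] 0.0398 ((514.4065551757812, 276.04132080078125), (109.05181121826172, 13.542384147644043), 2.024901866912842)
```

View pics/zoomtop.png

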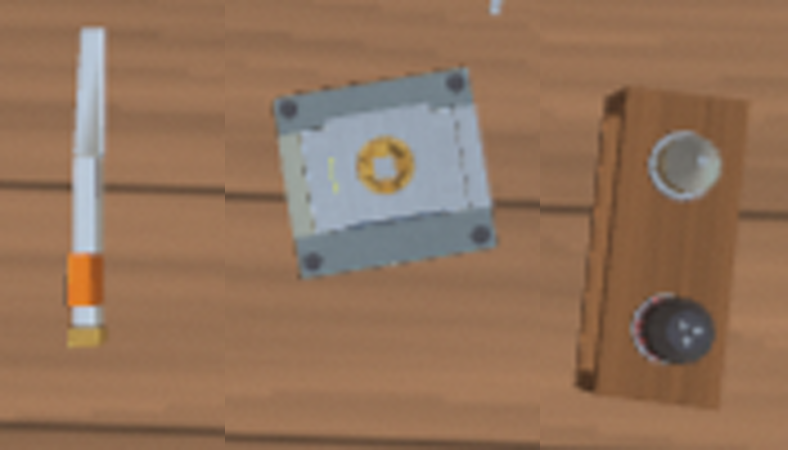

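View pics/zoomsc.png

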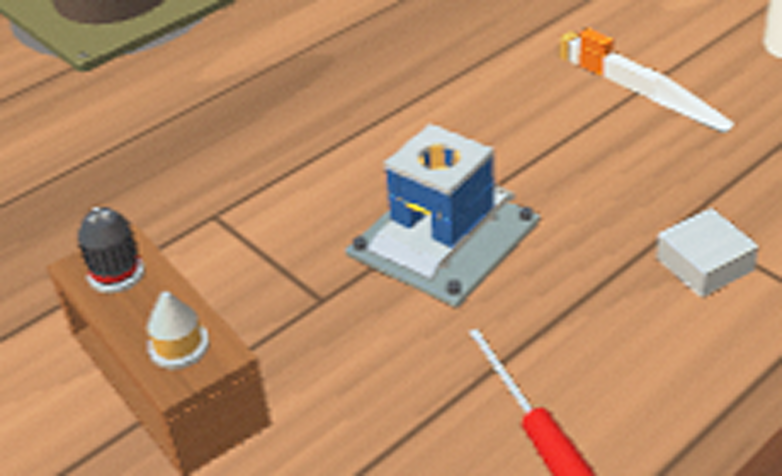

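```bash
python3 - <<'E'
from h import *
for n in("scene","top"):
    c=r.capture(n); W=cloud(c)
    def S(*a):
        m=sel(W,*a); return W[m]
    def out(k,p):
        if len(p)>5:
            R=rect(p); print(n,k,len(p),np.round(p.mean(0),4),"mid",np.round((p.min(0)+p.max(0))/2,4),"zmax",p[:,2].max().round(4),np.round(R[0],1),np.round(R[1],1),round(R[2],2))
    out("chucktop",S(.44,.53,-.32,-.23,.128,.15))
    out("chuckbody",S(.44,.53,-.32,-.23,.100,.118))
    out("centretop",S(.54,.63,-.32,-.23,.088,.15))
    out("mouth",S(.52,.63,-.07,.04,.090,.098))
    out("racktop",S(.4,.68,-.36,-.2,.073,.078))
    out("floor",S(.5,.65,-.09,.06,.027,.034))
    out("plate",S(.49,.66,-.1,.07,.006,.018))
    out("grip",S(.4,.7,.2,.34,.036,.05))
    out("bar",S(.4,.7,.24,.31,.02,.05))
    out("drift",S(.4,.7,.24,.31,.006,.05))
E
```

```text
scene chucktop 78 [ 0.4853 -0.2714  0.1324] mid [ 0.4834 -0.271   0.1333] zmax 0.1386 [ 483.2 -270.8] [27.1 25.2] 82.97
scene chuckbody 86 [ 0.4946 -0.2753  0.1096] mid [ 0.4877 -0.2712  0.1091] zmax 0.118 [ 491.  -274.9] [38.6 22.6] 64.47
scene centretop 205 [ 0.5892 -0.2832  0.1069] mid [ 0.5863 -0.28    0.1091] zmax 0.1301 [ 587.8 -281.2] [34.5 24.8] 77.58
scene mouth 309 [ 0.5747 -0.0165  0.0939] mid [ 0.5729 -0.0155  0.0938] zmax 0.0977 [574.2 -16.2] [68.5 68.1] 11.55
scene racktop 1036 [ 0.5466 -0.2798  0.075 ] mid [ 0.5327 -0.2749  0.0755] zmax 0.0779 [ 532.9 -275. ] [ 75.5 190.2] 84.62
scene floor 217 [ 0.5843 -0.0453  0.0301] mid [ 0.5813 -0.0169  0.0305] zmax 0.0339 [573.  -17.5] [ 69.  114.2] 11.26
scene plate 512 [ 0.6025 -0.0262  0.0103] mid [ 0.5809 -0.0155  0.0118] zmax 0.0175 [574.6 -15. ] [119.8 132.6] 10.04
scene grip 30 [0.4971 0.275  0.0402] mid [0.4957 0.2756 0.0397] zmax 0.0428 [495.8 275.5] [36.1 15.2] 2.56
scene bar 170 [0.5196 0.2749 0.0277] mid [0.5284 0.2747 0.0314] zmax 0.0428 [528.6 278.2] [152.   21.9] 3.82
scene drift 356 [0.5461 0.2751 0.0199] mid [0.5
[... 504 characters left out ...]
.7 -15.2] [66.2 63.6] 10.95
top racktop 1095 [ 0.533  -0.2738  0.0754] mid [ 0.5323 -0.2755  0.0755] zmax 0.078 [ 532.3 -274.6] [ 76.3 190. ] 84.45
top floor 347 [ 0.5735 -0.0144  0.03  ] mid [ 0.5734 -0.0172  0.0305] zmax 0.0339 [573.9 -17. ] [ 65.9 123. ] 10.96
top plate 718 [ 0.5702 -0.0164  0.0105] mid [ 0.5793 -0.0199  0.012 ] zmax 0.0179 [569.1 -18.8] [165.9 147.5] 12.98
top grip 59 [0.4957 0.2757 0.0405] mid [0.4956 0.2754 0.0409] zmax 0.0455 [495.6 275.6] [31.5 12.1] 3.37
top bar 267 [0.5189 0.2768 0.028 ] mid [0.5306 0.2764 0.0328] zmax 0.0455 [530.5 278.3] [153.9  18. ] 3.48
top drift 467 [0.5478 0.277  0.0214] mid [0.5545 0.2769 0.0258] zmax 0.0455 [554.4 277. ] [283.2  64. ] 0.46
```

```bash
cat >> h.py <<'E'
from scipy.spatial.transform import Rotation as Ro
def go(x,y,z,yaw,s=None):
    "increments (cm, deg in tool axes) from the measured pose to TCP x,y,z, tool down, tool-x heading yaw deg"
    s=s or r.read_state(); R=Ro.from_rotvec(s["tool_rot"])
    a=np.radians(yaw); T=Ro.from_matrix(np.array([[np.cos(a),np.sin(a),0],[np.sin(a),-np.cos(a),0],[0,0,-1]]))
    d=R.inv().apply(np.array([x,y,z])-s["tool_pos"])*100
    w=(R.inv()*T).as_rotvec(degrees=True)
    X=R.apply([1,0,0])
    print("t",round(s["time"],2),"pos",np.round(s["tool_pos"],4),"yaw",round(np.degrees(np.arctan2(X[1],X[0])),2),"F",np.round(s["force"],1),"open",round(s["opening"],4),"->",np.round(d,2),np.round(w,2))
E
python3 -c "
from h import *
go(.4827,-.270,.165,-95.4)"
```

```text
t 0.3 pos [ 0.2129 -0.6139  0.2142] yaw -70.88 F [ 0.2 -0.2  0. ] open 0.0949 -> [-23.65 -36.76   4.94] [1.000e-02 4.000e-02 2.452e+01]
```

>>> {"op": "carry_out", "data": {
  "increments": [
    [[-2.2,-3.4,0.2,0,0,0,1],[-4.4,-6.8,0.4,0,0,0,1],[-6.6,-10.2,0.6,0,0,0,1],[-8.8,-13.6,0.8,0,0,0,1],[-10.8,-16.8,1,0,0,0,1]]
  ]
}}

```text
time: 0.72
tool_pos: [0.3371, -0.4552, 0.2045]
tool_rot: [-2.559, 1.822, -0.0]
force: [1.3, -1.0, 0.5]
opening: 0.0948
```

>>> {"op": "carry_out", "data": {
  "increments": [
    [[-2.2,-3.4,0.2,0,0,0,1],[-4.4,-6.8,0.4,0,0,0,1],[-6.6,-10.2,0.6,0,0,0,1],[-8.8,-13.6,0.8,0,0,0,1],[-10.8,-16.8,1,0,0,0,1]]
  ]
}}

```text
time: 1.13
tool_pos: [0.4606, -0.298, 0.1948]
tool_rot: [-2.56, 1.821, -0.001]
force: [1.3, -0.0, 0.1]
opening: 0.0951
```

>>> {"op": "carry_out", "data": {
  "increments": [
    [[-1.0,-1.6,1,0,0,6,1],[-2.0,-3.2,2,0,0,12,1],[-2.0,-3.2,2.5,0,0,18,1],[-2.0,-3.2,2.5,0,0,24.5,1],[-2.0,-3.2,2.5,0,0,24.5,1]]
  ]
}}

```text
time: 1.55
tool_pos: [0.4833, -0.2699, 0.169]
tool_rot: [2.114, -2.324, -0.002]
force: [-0.2, 0.6, 0.3]
opening: 0.095
```

```bash
python3 -c "
from h import *
c=r.capture('scene');cv2.imwrite('pics/s1.png',c['frame'])
go(.4827,-.270,.088,-95.4)"
```

```text
t 1.6 pos [ 0.4833 -0.2703  0.1695] yaw -95.21 F [ 0.8 -0.3  0.6] open 0.0951 -> [-0.02  0.06  8.15] [0.02 0.01 0.19]
```

View pics/s1.png

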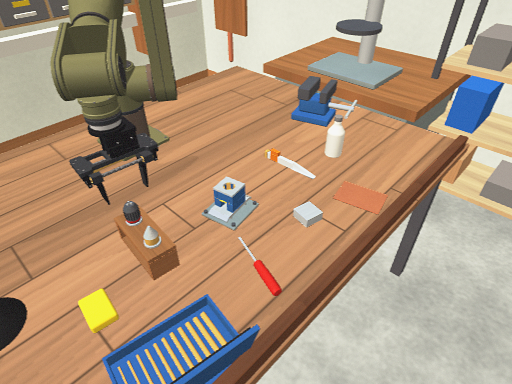

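The gripper is over the chuck (tips at about (110,200) and (147,187), chuck at (132,210)), and its 180 mm side runs along the jaws. I'll go down and grip.

>>> {"op": "carry_out", "data": {
  "increments": [
    [[0,0.05,2.5,0,0,0,1],[0,0.05,5,0,0,0,1],[0,0.05,7,0,0,0,1],[0,0.05,8.1,0,0,0,1],[0,0.05,8.1,0,0,0,1]]
  ]
}}

```text
time: 2.02
tool_pos: [0.481, -0.2697, 0.0858]
tool_rot: [2.115, -2.321, -0.008]
force: [-0.7, 0.3, 0.0]
opening: 0.0949
```

>>> {"op": "carry_out", "data": {
  "increments": [
    [[0,0,0,0,0,0,0.2],[0,0,0,0,0,0,0.2],[0,0,0,0,0,0,0.2],[0,0,0,0,0,0,0.2],[0,0,0,0,0,0,0.2]]
  ],
  "grip_force": 40
}}

```text
time: 2.43
tool_pos: [0.4834, -0.271, 0.0899]
tool_rot: [-2.115, 2.323, -0.003]
force: [0.4, 0.6, 0.2]
opening: 0.0669
```

>>> {"op": "carry_out", "data": {
  "increments": [
    [[0,0,0,0,0,0,0.2],[0,0,0,0,0,0,0.2],[0,0,0,0,0,0,0.2]]
  ]
}}

```text
time: 2.68
tool_pos: [0.4828, -0.2706, 0.0888]
tool_rot: [-2.115, 2.323, -0.0]
force: [1.2, -0.6, 0.2]
opening: 0.0472
```

```bash
python3 -c "
from h import *
go(.4827,-.270,.088,-95.4)"
```

```text
t 2.68 pos [ 0.4828 -0.2706  0.0888] yaw -95.37 F [ 1.2 -0.6  0.2] open 0.0472 -> [-0.05  0.02  0.08] [-0.01 -0.    0.03]
```

>>> {"op": "carry_out", "data": {
  "increments": [
    [[0,0,0,0,0,0,0.1],[0,0,0,0,0,0,0.1],[0,0,0,0,0,0,0.1],[0,0,0,0,0,0,0.1],[0,0,0,0,0,0,0.1]]
  ]
}}

```text
time: 3.1
tool_pos: [0.4828, -0.2709, 0.0888]
tool_rot: [2.115, -2.323, 0.001]
force: [-0.6, -2.7, -0.6]
opening: 0.0377
```

>>> {"op": "carry_out", "data": {
  "increments": [
    [[0,0,-1.0,0,0,0,0.1],[0,0,-3,0,0,0,0.1],[0,0,-6,0,0,0,0.1],[0,0,-9,0,0,0,0.1],[0,0,-11,0,0,0,0.1]]
  ]
}}

```text
time: 3.52
tool_pos: [0.4829, -0.2701, 0.2009]
tool_rot: [-2.114, 2.322, -0.0]
force: [0.6, 0.2, -4.3]
opening: 0.0376
```

```bash
python3 -c "
from h import *
go(.5735,-.0155,.22,-95.4)"
```

```text
t 3.52 pos [ 0.4829 -0.2701  0.2009] yaw -95.37 F [ 0.6  0.2 -4.3] open 0.0376 -> [-26.19  -6.63  -1.89] [-0.05  0.03  0.03]
```

>>> {"op": "carry_out", "data": {
  "increments": [
    [[-3,-0.8,-0.4,0,0,0,0.1],[-6.8,-1.7,-0.8,0,0,0,0.1],[-10.6,-2.7,-1.2,0,0,0,0.1],[-14.4,-3.7,-1.6,0,0,0,0.1],[-18.2,-4.6,-1.9,0,0,0,0.1]]
  ]
}}

```text
time: 3.93
tool_pos: [0.5451, -0.0913, 0.2172]
tool_rot: [2.114, -2.323, -0.004]
force: [-0.1, -0.9, -4.6]
opening: 0.0376
```

>>> {"op": "carry_out", "data": {
  "increments": [
    [[-3,-0.8,0,0,0,0,0.1],[-6,-1.5,0,0,0,0,0.1],[-8,-2,0,0,0,0,0.1],[-8,-2,0,0,0,0,0.1],[-8,-2,0,0,0,0,0.1]]
  ]
}}

```text
time: 4.35
tool_pos: [0.5722, -0.0145, 0.2166]
tool_rot: [2.117, -2.319, -0.004]
force: [-0.6, -0.4, -4.5]
opening: 0.0371
```

```bash
python3 - <<'E'
from h import *
go(.5735,-.0155,.22,-95.4)
for n in("scene","top"):
    c=r.capture(n); W=cloud(c)
    m=sel(W,.5,.65,-.08,.05,.19,.235)
    e=r.read_state()["tool_pos"]
    m=sel(W,e[0]-.03,e[0]+.03,e[1]-.017,e[1]+.017,.15,.31); p=W[m]
    for z in np.arange(.15,.31,.01):
        q=p[(p[:,2]>z)&(p[:,2]<=z+.01)]
        if len(q)>5: print(n,round(z,2),len(q),np.round(q.min(0),4),np.round(q.max(0),4))
    v,u=np.where(m); 
    F=c["frame"]; i=F[max(0,v.min()-50):v.max()+70,u.min()-60:u.max()+60]
    cv2.imwrite(f"pics/{n}2.png",cv2.resize(i,None,fx=4,fy=4,interpolation=2)[:600,:800])
E
```

```text
t 4.35 pos [ 0.5722 -0.0145  0.2166] yaw -95.23 F [-0.6 -0.4 -4.5] open 0.0371 -> [ 0.09 -0.14 -0.34] [0.17 0.01 0.17]
scene 0.15 14 [ 0.5691 -0.0196  0.1501] [ 0.5764 -0.01    0.1592]
scene 0.16 14 [ 0.568 -0.019  0.16 ] [ 0.5792 -0.0102  0.1691]
scene 0.17 16 [ 0.5687 -0.0254  0.1707] [ 0.5827 -0.0102  0.1799]
scene 0.18 25 [ 0.5641 -0.0259  0.1801] [ 0.5841 -0.0047  0.1899]
scene 0.19 22 [ 0.5691 -0.0266  0.1901] [ 0.5848 -0.0079  0.1977]
scene 0.2 39 [ 0.5535 -0.0322  0.2025] [5.921e-01 4.000e-04 2.099e-01]
scene 0.21 34 [ 0.5724 -0.0315  0.2101] [ 0.5901 -0.      0.2198]
scene 0.22 34 [ 0.5774 -0.0309  0.2204] [0.5917 0.0014 0.2297]
scene 0.23 37 [ 0.5799 -0.0299  0.2303] [0.5916 0.0011 0.24  ]
scene 0.24 37 [ 0.5802 -0.0301  0.24  ] [ 0.5922 -0.0042  0.2499]
scene 0.25 48 [ 0.5714 -0.0288  0.2503] [ 0.5907 -0.0008  0.2599]
scene 0.26 38 [ 0.5632 -0.0244  0.2601] [ 0.584  -0.0009  0.2667]Traceback (most recent call last):
  File "<stdin>", line 12, in <module>
    return umr_minimum(a, axis, None, out, keepdims, initial, where)
ValueError: zero-size array to reduction operation minimum which has no identity
```

View pics/scene2.png

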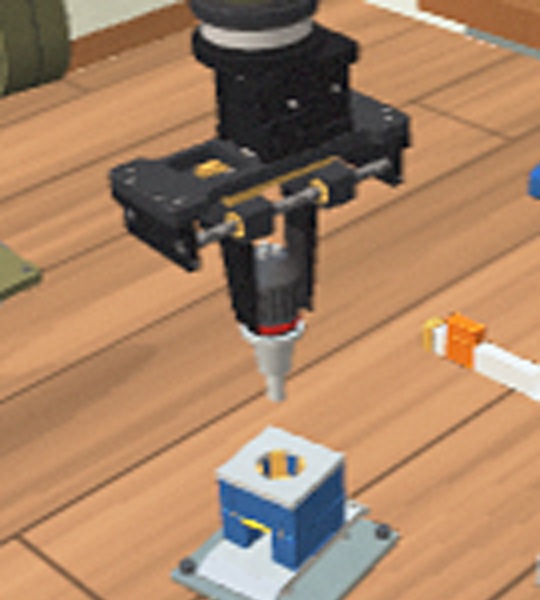

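The scene view shows the chuck upright in the jaws, its tang above the socket hole. I'll fit the tang and body axis.

```bash
python3 - <<'E'
from h import *
from scipy.optimize import least_squares as ls
s=r.read_state(); e=s["tool_pos"]; c=r.capture("scene"); W=cloud(c); K=c["camera_matrix"]
# silhouette-based: depth points vs cone model below mid
m=sel(W,e[0]-.03,e[0]+.03,e[1]-.03,e[1]+.03,e[2]-.062,e[2]-.02); p=W[m]
t0=e[2]+.0188-.086
def rad(h): return np.where(h<.024,.006,np.where(h<.054,.0108+(h-.024)*np.tan(np.radians(8)),.021))
def f(q): return np.hypot(p[:,0]-q[0],p[:,1]-q[1])-rad(p[:,2]-t0-q[2])
o=ls(f,[e[0],e[1],0],loss="soft_l1",f_scale=.001); print(len(p),o.x,np.abs(o.fun).mean(),s["tool_pos"])
for a,b in((0,.022),(.026,.052),(.054,.06)):
    k=(p[:,2]-t0>a)&(p[:,2]-t0<b); pp=p[k]
    g=ls(lambda q:np.hypot(pp[:,0]-q[0],pp[:,1]-q[1])-rad(pp[:,2]-t0),[e[0],e[1]],loss="soft_l1",f_scale=.001); print(a,k.sum(),g.x)
W2=W; q=W[sel(W,.53,.62,-.06,.03,.0915,.0965)]; print("mouth",rect(q))
go(.5735,-.0155,.168,-95.4)
E
```

```text
78 [ 0.57080565 -0.01445516  0.00089787] 0.0009059193685230426 [ 0.57223198 -0.01609295  0.2168545 ]
0 19 [ 0.57066114 -0.01447121]
0.026 53 [ 0.57067651 -0.0143758 ]
0.054 0 [ 0.57223198 -0.01609295]
mouth ((573.0684204101562, -16.201953887939453), (68.92640686035156, 67.19520568847656), 12.806486129760742)
t 4.5 pos [ 0.5723 -0.0165  0.2171] yaw -95.42 F [-0.2 -0.2 -4.6] open 0.0377 -> [-0.11 -0.11  4.91] [ 0.09 -0.   -0.02]
```

>>> {"op": "carry_out", "data": {
  "increments": [
    [[0,-0.2,1.5,0,0,0,0.1],[0,-0.2,3.5,0,0,0,0.1],[0,-0.2,5,0,0,0,0.1],[0,-0.2,5,0,0,0,0.1],[0,-0.2,5,0,0,0,0.1]]
  ]
}}

```text
time: 4.92
tool_pos: [0.574, -0.0169, 0.1666]
tool_rot: [2.112, -2.323, -0.003]
force: [0.0, 0.1, -4.9]
opening: 0.0374
```

```bash
python3 - <<'E'
from h import *
c=r.capture("scene");cv2.imwrite("pics/s3.png",cv2.resize(c["frame"][90:240,150:310],None,fx=3.7,fy=3.7,interpolation=2))
go(.5735,-.0155,.125,-95.4)
E
```

```text
t 4.97 pos [ 0.575  -0.0168  0.1681] yaw -95.45 F [ 0.2  0.3 -4.4] open 0.0374 -> [-0.12  0.16  4.31] [-0.    0.   -0.05]
```

View pics/s3.png

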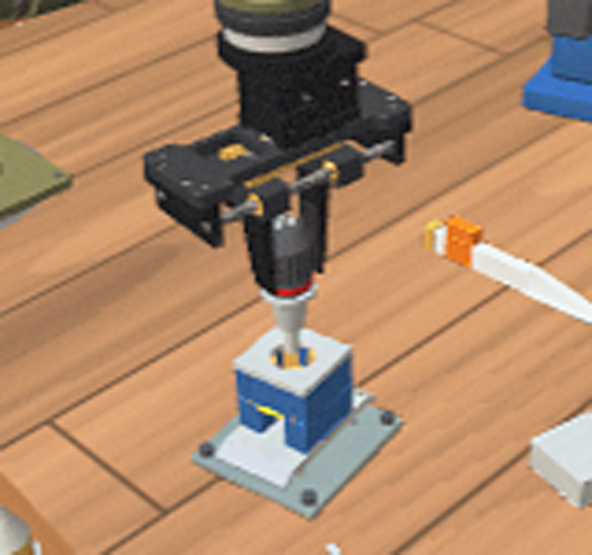

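The tang at (290,345) is over the hole centre at about (294,352). Going down in small steps.

>>> {"op": "carry_out", "data": {
  "increments": [
    [[-0.08,0.05,0.6,0,0,0,0.1],[-0.08,0.05,1.2,0,0,0,0.1],[-0.08,0.05,1.8,0,0,0,0.1],[-0.08,0.05,2.2,0,0,0,0.1],[-0.08,0.05,2.2,0,0,0,0.1]]
  ]
}}

```text
time: 5.38
tool_pos: [0.5737, -0.0151, 0.1441]
tool_rot: [2.114, -2.322, -0.003]
force: [0.3, -0.5, -4.5]
opening: 0.0372
```

>>> {"op": "carry_out", "data": {
  "increments": [
    [[0,0,0.4,0,0,0,0.1],[0,0,0.8,0,0,0,0.1],[0,0,1.2,0,0,0,0.1],[0,0,1.2,0,0,0,0.1],[0,0,1.2,0,0,0,0.1]]
  ]
}}

```text
time: 5.8
tool_pos: [0.5743, -0.0152, 0.1331]
tool_rot: [2.114, -2.323, -0.001]
force: [0.4, 0.7, -4.9]
opening: 0.0375
```

```bash
python3 - <<'E'
from h import *
go(.5735,-.0155,.107,-95.4)
E
```

```text
t 5.8 pos [ 0.5743 -0.0152  0.1331] yaw -95.37 F [ 0.4  0.7 -4.9] open 0.0375 -> [0.04 0.07 2.61] [ 0.06 -0.    0.03]
```

>>> {"op": "carry_out", "data": {
  "increments": [
    [[0,0,0.4,0,0,0,0.1],[0,0,0.8,0,0,0,0.1],[0,0,1.2,0,0,0,0.1],[0,0,1.2,0,0,0,0.1],[0,0,1.2,0,0,0,0.1]]
  ]
}}

```text
time: 6.22
tool_pos: [0.5743, -0.0155, 0.121]
tool_rot: [2.114, -2.322, -0.0]
force: [0.4, -1.8, -5.9]
opening: 0.0374
```

>>> {"op": "carry_out", "data": {
  "increments": [
    [[0,0,0.15,0,0,0,0.1],[0,0,0.3,0,0,0,0.1],[0,0,0.4,0,0,0,0.1],[0,0,0.4,0,0,0,0.1]]
  ]
}}

```text
time: 6.55
tool_pos: [0.5747, -0.0157, 0.118]
tool_rot: [2.115, -2.323, 0.001]
force: [-2.3, -3.9, -1.6]
opening: 0.0376
```

>>> {"op": "carry_out", "data": {
  "increments": [
    [[0,0,0.1,0,0,0,0.1],[0,0,0.2,0,0,0,0.1],[0,0,0.2,0,0,0,0.1]]
  ]
}}

```text
time: 6.8
tool_pos: [0.5749, -0.0157, 0.1167]
tool_rot: [2.115, -2.323, 0.002]
force: [-3.6, -4.6, 2.0]
opening: 0.0372
```

>>> {"op": "carry_out", "data": {
  "increments": [
    [[0.07,0.06,0.1,0,0,7,0.1],[0.07,0.06,0.1,0,0,14,0.1],[0.07,0.06,0.1,0,0,20,0.1],[0.07,0.06,0.1,0,0,20,0.1]]
  ]
}}

```text
time: 7.13
tool_pos: [0.5742, -0.0169, 0.1149]
tool_rot: [1.675, -2.657, 0.004]
force: [-1.3, -5.6, -2.0]
opening: 0.0377
```

```bash
python3 - <<'E'
from h import *
go(.5735,-.0155,.107,-95.4); print(r.read_state()["torque"])
E
```

```text
t 7.13 pos [ 0.5742 -0.0169  0.1149] yaw -115.56 F [-1.3 -5.6 -2. ] open 0.0377 -> [-0.1   0.12  0.79] [ -0.07  -0.12 -20.16]
[-1.22126304  0.42519626  0.03689583]
```

>>> {"op": "carry_out", "data": {
  "increments": [
    [[0.07,-0.03,0.1,0,0,0,0.1],[0.07,-0.03,0.2,0,0,-7,0.1],[0.07,-0.03,0.25,0,0,-14,0.1],[0.07,-0.03,0.25,0,0,-21,0.1],[0.07,-0.03,0.25,0,0,-28,0.1]]
  ]
}}

```text
time: 7.55
tool_pos: [0.5744, -0.0163, 0.1126]
tool_rot: [-2.276, 2.163, -0.0]
force: [-1.1, -2.0, -0.5]
opening: 0.0376
```

```bash
python3 - <<'E'
from h import *
go(.5735,-.0155,.107,-95.4); print(r.read_state()["torque"])
E
```

```text
t 7.55 pos [ 0.5744 -0.0163  0.1126] yaw -87.07 F [-1.1 -2.  -0.5] open 0.0376 -> [-0.08  0.09  0.56] [-0.08  0.06  8.33]
[-0.28582685  0.25125975 -0.11284303]
```

>>> {"op": "carry_out", "data": {
  "increments": [
    [[0.03,0.0,0.12,0,0,0,0.1],[0.03,0.0,0.2,0,0,7,0.1],[0.03,0,0.25,0,0,14,0.1],[0.03,0,0.25,0,0,21,0.1],[0.03,0,0.25,0,0,28,0.1]]
  ]
}}

```text
time: 7.97
tool_pos: [0.5742, -0.0174, 0.1104]
tool_rot: [1.668, -2.662, 0.002]
force: [-2.9, -4.1, 2.3]
opening: 0.0378
```

>>> {"op": "carry_out", "data": {
  "increments": [
    [[0,0.0,0.1,0,0,0,0.1],[0,0.0,0.15,0,0,-7,0.1],[0,0,0.15,0,0,-14,0.1],[0,0,0.15,0,0,-21,0.1],[0,0,0.15,0,0,-28,0.1]]
  ]
}}

```text
time: 8.38
tool_pos: [0.5745, -0.0164, 0.1092]
tool_rot: [-2.272, 2.167, -0.0]
force: [-3.5, 1.0, 2.7]
opening: 0.0373
```

```bash
python3 - <<'E'
from h import *
go(.5735,-.0155,.107,-95.4); print(r.read_state()["torque"])
E
```

```text
t 8.38 pos [ 0.5745 -0.0164  0.1092] yaw -87.3 F [-3.5  1.   2.7] open 0.0373 -> [-0.1   0.1   0.22] [-0.08  0.08  8.1 ]
[-0.06623746  0.54723669 -0.23733351]
```

>>> {"op": "carry_out", "data": {
  "increments": [
    [[0,0.05,0.1,0,0,0,0.1],[0,0.05,0.15,0,0,7,0.1],[0,0.05,0.15,0,0,14,0.1],[0,0.05,0.15,0,0,21,0.1],[0,0.05,0.15,0,0,28,0.1]]
  ]
}}

```text
time: 8.8
tool_pos: [0.5741, -0.0174, 0.1079]
tool_rot: [-1.665, 2.663, -0.003]
force: [-3.5, -3.7, 4.2]
opening: 0.0375
```

>>> {"op": "carry_out", "data": {
  "increments": [
    [[0,0.0,0.1,0,0,0,0.1],[0,0.0,0.15,0,0,-7,0.1],[0,0,0.15,0,0,-14,0.1],[0,0,0.15,0,0,-21,0.1],[0,0,0.15,0,0,-28,0.1]]
  ]
}}

```text
time: 9.22
tool_pos: [0.5745, -0.0165, 0.1067]
tool_rot: [-2.27, 2.168, -0.001]
force: [-3.5, -0.1, 5.2]
opening: 0.0375
```

```bash
python3 - <<'E'
from h import *
go(.5735,-.0155,.107,-95.4); print(r.read_state()["torque"])
E
```

```text
t 9.22 pos [ 0.5745 -0.0165  0.1067] yaw -87.35 F [-3.5 -0.1  5.2] open 0.0375 -> [-0.1   0.09 -0.03] [-0.14  0.08  8.05]
[ 0.11193456  0.67757828 -0.35610789]
```

>>> {"op": "carry_out", "data": {
  "increments": [
    [[0,0.04,0.08,0,0,0,0.1],[0,0.04,0.1,0,0,7,0.1],[0,0.04,0.1,0,0,14,0.1],[0,0.04,0.1,0,0,21,0.1],[0,0.04,0.1,0,0,28,0.1]]
  ]
}}

```text
time: 9.63
tool_pos: [0.5741, -0.0174, 0.1059]
tool_rot: [-1.667, 2.661, -0.004]
force: [-3.3, -4.4, 5.1]
opening: 0.0373
```

>>> {"op": "carry_out", "data": {
  "increments": [
    [[0,0.0,0.05,0,0,0,0.1],[0,0.0,0.05,0,0,-7,0.1],[0,0,0.05,0,0,-14,0.1],[0,0,0.05,0,0,-21,0.1],[0,0,0.05,0,0,-28,0.1]]
  ]
}}

```text
time: 10.05
tool_pos: [0.5744, -0.0165, 0.1057]
tool_rot: [-2.269, 2.168, -0.002]
force: [-2.4, 0.6, 7.5]
opening: 0.0375
```

```bash
python3 - <<'E'
from h import *
go(.5735,-.0155,.107,-95.4); print(r.read_state()["torque"])
c=r.capture("scene");cv2.imwrite("pics/s4.png",cv2.resize(c["frame"][110:240,170:290],None,fx=4.6,fy=4.6,interpolation=2))
W=cloud(c); s=r.read_state()
m=W[:,:,2]
# collar rim vs mouth: list depth column through the collar
for u in (225,228,231,234):
    print(u,[ (v,round(float(1000*W[v,u,2])),) for v in range(165,192)])
E
```

```text
t 10.05 pos [ 0.5744 -0.0165  0.1057] yaw -87.37 F [-2.4  0.6  7.5] open 0.0375 -> [-0.1   0.09 -0.13] [-0.19  0.09  8.03]
[ 0.17826216  0.66512566 -0.40200376]
225 [(165, 203), (166, 200), (167, 198), (168, 193), (169, 189), (170, 168), (171, 166), (172, 162), (173, 159), (174, 157), (175, 153), (176, 149), (177, 146), (178, 142), (179, 140), (180, 136), (181, 134), (182, 129), (183, 125), (184, 122), (185, 117), (186, 108), (187, 107), (188, 97), (189, 94), (190, 93), (191, 93)]
228 [(165, 200), (166, 197), (167, 195), (168, 190), (169, 152), (170, 151), (171, 150), (172, 149), (173, 149), (174, 146), (175, 142), (176, 141), (177, 140), (178, 133), (179, 132), (180, 127), (181, 125), (182, 122), (183, 118), (184, 114), (185, 110), (186, 108), (187, 103), (188, 101), (189, 95), (190, 94), (191, 92)]
231 [(165, 194), (166, 192), (167, 148), (168, 151), (169, 152), (170, 151), (171, 149), (172, 147), (173, 146), (174, 142), (175, 141), (176, 138), (177, 136), (178, 132), (179, 130), (180, 126), (181, 124), (182, 119), (183, 115), (184, 114), (185, 111), (186, 105), (187, 101), (188, 98), (189, 96), (190, 93), (191, 94)]
234 [(165, 156), (166, 152), (167, 149), (168, 146), (169, 143), (170, 139), (171, 143), (172, 145), (173, 140), (174, 139), (175, 137), (176, 134), (177, 132), (178, 128), (179, 125), (180, 123), (181, 120), (182, 114), (183, 112), (184, 109), (185, 107), (186, 103), (187, 96), (188, 96), (189, 91), (190, 92), (191, 91)]
```

View pics/s4.png

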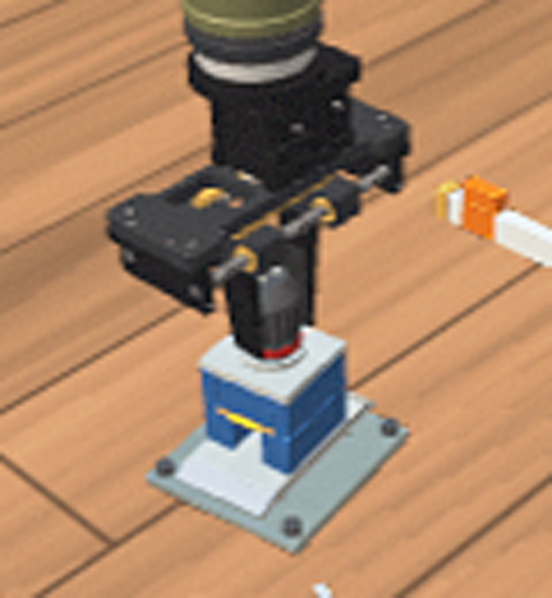

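The collar is nearly down at (278,358). One more cycle will show whether turning still eases the load.

>>> {"op": "carry_out", "data": {
  "increments": [
    [[0,0.03,0.05,0,0,0,0.1],[0,0.03,0.06,0,0,7,0.1],[0,0.03,0.06,0,0,14,0.1],[0,0.03,0.06,0,0,21,0.1],[0,0.03,0.06,0,0,28,0.1]]
  ]
}}

```text
time: 10.52
tool_pos: [0.5741, -0.0175, 0.1055]
tool_rot: [-1.667, 2.661, -0.005]
force: [-4.0, -4.0, 8.4]
opening: 0.0376
```

>>> {"op": "carry_out", "data": {
  "increments": [
    [[0,0.0,0,0,0,-7,0.1],[0,0.0,0,0,0,-14,0.1],[0,0,0,0,0,-21,0.1],[0,0,0,0,0,-28,0.1],[0,0,0,0,0,-28,0.1]]
  ]
}}

```text
time: 10.93
tool_pos: [0.5745, -0.0165, 0.1055]
tool_rot: [-2.269, 2.167, -0.004]
force: [-2.4, 0.4, 8.6]
opening: 0.0375
```

>>> {"op": "carry_out", "data": {
  "increments": [
    [[0,0.0,0.04,0,0,7,0.1],[0,0.0,0.06,0,0,14,0.1],[0,0,0.06,0,0,21,0.1],[0,0,0.06,0,0,28,0.1],[0,0,0.06,0,0,28,0.1]]
  ]
}}

```text
time: 11.35
tool_pos: [0.5742, -0.0174, 0.1052]
tool_rot: [-1.667, 2.66, -0.004]
force: [-3.9, -2.7, 10.1]
opening: 0.0376
```

>>> {"op": "carry_out", "data": {
  "increments": [
    [[0,0.0,0.04,0,0,-7,0.1],[0,0.0,0.06,0,0,-14,0.1],[0,0,0.06,0,0,-21,0.1],[0,0,0.06,0,0,-28,0.1],[0,0,0.06,0,0,-28,0.1]]
  ]
}}

```text
time: 11.77
tool_pos: [0.5746, -0.0165, 0.105]
tool_rot: [-2.269, 2.167, -0.004]
force: [-4.4, 0.6, 10.1]
opening: 0.0376
```

>>> {"op": "carry_out", "data": {
  "increments": [
    [[0,0.0,0,0,0,7,0.1],[0,0.0,0,0,0,14,0.1],[0,0,0,0,0,21,0.1],[0,0,0,0,0,21,0.1]]
  ]
}}

```text
time: 12.1
tool_pos: [0.5744, -0.0172, 0.105]
tool_rot: [-1.827, 2.553, -0.004]
force: [-5.5, -3.0, 11.5]
opening: 0.0378
```

>>> {"op": "carry_out", "data": {
  "increments": [
    [[0,0,-0.1,0,0,0,0.1],[0,0,-0.2,0,0,0,0.1],[0,0,-0.2,0,0,0,0.1]]
  ]
}}

```text
time: 12.35
tool_pos: [0.5743, -0.0172, 0.106]
tool_rot: [-1.83, 2.55, -0.004]
force: [-1.0, -2.2, 4.8]
opening: 0.0375
```

>>> {"op": "carry_out", "data": {
  "increments": [
    [[0,0,0,0,0,0,1],[0,0,0,0,0,0,1],[0,0,0,0,0,0,1],[0,0,0,0,0,0,1],[0,0,0,0,0,0,1]]
  ]
}}

```text
time: 12.77
tool_pos: [0.5727, -0.0167, 0.1035]
tool_rot: [-1.837, 2.548, 0.001]
force: [-0.1, 0.1, -0.9]
opening: 0.065
```

>>> {"op": "carry_out", "data": {
  "increments": [
    [[0,0,0,0,0,0,1],[0,0,0,0,0,0,1],[0,0,0,0,0,0,1],[0,0,0,0,0,0,1],[0,0,0,0,0,0,1]]
  ]
}}

```text
time: 13.18
tool_pos: [0.5727, -0.017, 0.1038]
tool_rot: [-1.838, 2.548, 0.0]
force: [0.2, -0.1, -1.0]
opening: 0.0938
```

>>> {"op": "carry_out", "data": {
  "increments": [
    [[0,0,-2,0,0,0,1],[0,0,-5,0,0,0,1],[0,0,-9,0,0,0,1],[0,0,-12,0,0,0,1],[0,0,-12,0,0,0,1]]
  ]
}}

```text
time: 13.6
tool_pos: [0.5767, -0.0174, 0.2328]
tool_rot: [-1.832, 2.539, -0.015]
force: [0.3, -0.3, 0.7]
opening: 0.0948
```

```bash
python3 - <<'E'
from h import *
c=r.capture("scene");cv2.imwrite("pics/s5.png",cv2.resize(c["frame"][110:240,170:290],None,fx=4.6,fy=4.6,interpolation=2))
W=cloud(c)
p=W[sel(W,.55,.6,-.04,.01,.105,.17)]; print("zmax",np.sort(p[:,2])[-12:].round(4), len(p))
cy=p[(p[:,2]<.13)]
from scipy.optimize import least_squares as ls
g=ls(lambda q:np.hypot(cy[:,0]-q[0],cy[:,1]-q[1])-.019,[.573,-.016],loss="soft_l1",f_scale=.001); print(len(cy),g.x)
q=W[sel(W,.53,.62,-.06,.03,.088,.0965)]; print("mouth z",np.median(q[:,2]))
go(.46,.27,.2,-95.4)
E
```

```text
zmax [0.1524 0.1532 0.1533 0.1544 0.1544 0.1548 0.1548 0.1552 0.156  0.1563
 0.1565 0.1584] 241
95 [ 0.57316414 -0.01479898]
mouth z 0.09314382137253474
t 13.65 pos [ 0.5753 -0.0173  0.2293] yaw -108.38 F [-1.3 -0.1 -0.5] open 0.095 -> [-23.62  20.03   2.79] [ -0.54   0.05 -12.98]
```

View pics/s5.png

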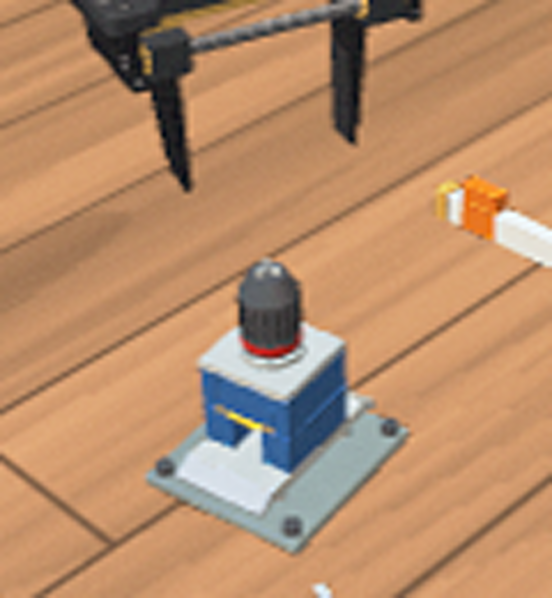

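>>> {"op": "carry_out", "data": {
  "increments": [
    [[-2.5,1.7,0,0,0,-7,1],[-5,3.4,0,0,0,-14,1],[-7.5,5,0,0,0,-21,1],[-10,6.7,0,0,0,-28,1],[-12.5,8.4,0,0,0,-35,1]]
  ]
}}

```text
time: 14.07
tool_pos: [0.5311, 0.1292, 0.222]
tool_rot: [2.523, -1.869, -0.003]
force: [0.8, 0.1, -0.4]
opening: 0.0952
```

>>> {"op": "carry_out", "data": {
  "increments": [
    [[-3,0,0.5,0,0,-7,1],[-6,0,1,0,0,-14,1],[-9,0,1.5,0,0,-21,1],[-12,-0.2,2,0,0,-28,1],[-15,-0.3,2.5,0,0,-35,1]]
  ]
}}

```text
time: 14.48
tool_pos: [0.491, 0.2737, 0.1968]
tool_rot: [2.969, -1.023, -0.003]
force: [0.1, -0.4, 0.4]
opening: 0.095
```

>>> {"op": "carry_out", "data": {
  "increments": [
    [[0,0,0,0,0,-7,1],[0,0,0,0,0,-14,1],[0,0,0,0,0,-21,1],[0,0,0,0,0,-28,1],[0,0,0,0,0,-35,1]]
  ]
}}

```text
time: 14.9
tool_pos: [0.4914, 0.2725, 0.1968]
tool_rot: [3.139, -0.082, -0.004]
force: [-0.1, 0.1, 0.2]
opening: 0.0951
```

>>> {"op": "carry_out", "data": {
  "increments": [
    [[0,0,0,0,0,-7,1],[0,0,0,0,0,-14,1],[0,0,0,0,0,-21,1],[0,0,0,0,0,-28,1],[0,0,0,0,0,-35,1]]
  ]
}}

```text
time: 15.32
tool_pos: [0.4915, 0.2723, 0.1968]
tool_rot: [3.02, 0.865, -0.005]
force: [0.2, 0.2, 0.6]
opening: 0.0949
```

>>> {"op": "carry_out", "data": {
  "increments": [
    [[0,0,0,0,0,-7,1],[0,0,0,0,0,-14,1],[0,0,0,0,0,-21,1],[0,0,0,0,0,-28,1],[0,0,0,0,0,-35,1]]
  ]
}}

```text
time: 15.73
tool_pos: [0.4915, 0.2723, 0.1968]
tool_rot: [-2.62, -1.733, 0.005]
force: [-0.2, -0.3, -0.5]
opening: 0.0947
```

>>> {"op": "carry_out", "data": {
  "increments": [
    [[0,0,0,0,0,-7,1],[0,0,0,0,0,-14,1],[0,0,0,0,0,-21,1],[0,0,0,0,0,-26,1],[0,0,0,0,0,-26,1]]
  ]
}}

```text
time: 16.15
tool_pos: [0.4915, 0.2723, 0.1969]
tool_rot: [-2.168, -2.272, 0.004]
force: [0.3, -0.1, -0.1]
opening: 0.0948
```

```bash
python3 - <<'E'
from h import *
for n in("top","scene"):
    c=r.capture(n); W=cloud(c)
    if n=="top": cv2.imwrite("pics/t6.png",c["frame"])
    p=W[sel(W,.54,.61,-.05,.02,.12,.17)]; t=p[p[:,2]>p[:,2].max()-.012]
    print(n,"chuck",len(t),np.median(t[:,2]),t[:,2].mean(),t[:,2].max(),np.round((t.min(0)+t.max(0))/2,4))
    q=W[sel(W,.53,.62,-.06,.03,.088,.098)]; print("mouth",np.median(q[:,2]),rect(q))
    # drift: bench line fit with high-saturation-free colour
    d=W[sel(W,.43,.7,.25,.31,.007,.05)]
    xs=np.arange(.455,.67,.01); 
    M=[(x,np.median(d[(d[:,0]>x)&(d[:,0]<x+.01),1])) for x in xs if ((d[:,0]>x)&(d[:,0]<x+.01)).sum()>2]
    M=np.array(M); print(n,"drift x",d[:,0].min(),d[:,0].max()); print(np.round(M,4).tolist())
    f=np.polyfit(M[:,0]+.005,M[:,1],1); print("yaw",np.degrees(np.arctan(f[0])),"y@.4957",np.polyval(f,.4957))
go(.4957,.2755,.1,93)
E
```

```text
top chuck 84 0.15103092267339358 0.1514746352423606 0.15982550531554218 [ 0.5732 -0.0165  0.1538]
mouth 0.09359636382356196 ((573.7454833984375, -15.182586669921875), (66.11772918701172, 63.66269302368164), 11.033939361572266)
top drift x 0.4357421645301964 0.6981206789018959
[[0.535, 0.2779], [0.545, 0.2778], [0.555, 0.2778], [0.565, 0.2794], [0.575, 0.2788], [0.585, 0.2786], [0.595, 0.2791], [0.605, 0.2787], [0.615, 0.2821], [0.625, 0.2827], [0.635, 0.2797], [0.645, 0.2832], [0.655, 0.2851]]
yaw 2.964026806774838 y@.4957 0.2746644153016053
scene chuck 65 0.1506899510341695 0.15057923929240977 0.1576619016969113 [ 0.5762 -0.0167  0.1517]
mouth 0.09340796653195083 ((573.9410400390625, -15.556835174560547), (68.38123321533203, 66.14531707763672), 9.398416519165039)
scene drift x 0.450684005659861 0.6598718613010953
[[0.455, 0.2688], [0.465, 0.2692], [0.475, 0.271], [0.485, 0.2717], [0.495, 0.2704], [0.505, 0.272], [0.515, 0.2728], [0.525, 0.2733], [0.535, 0.2728], [0.545, 0.2731], [0.555, 0.2758], [0.565, 0.2738], [0.575, 0.2749], [0.585, 0.2759], [0.595, 0.2757], [0.605, 0.2779], [0.615, 0.279], [0.625, 0.281], [0.635, 0.2823], [0.645, 0.2814], [0.655, 0.2811]]
yaw 3.679875107125398 y@.4957 0.27080209907101455
t 16.25 pos [0.4918 0.2725 0.1975] yaw 92.49 F [-0.7  0.3 -0.9] open 0.0954 -> [0.29 0.42 9.75] [-0.12  0.04 -0.51]
```

View pics/t6.png

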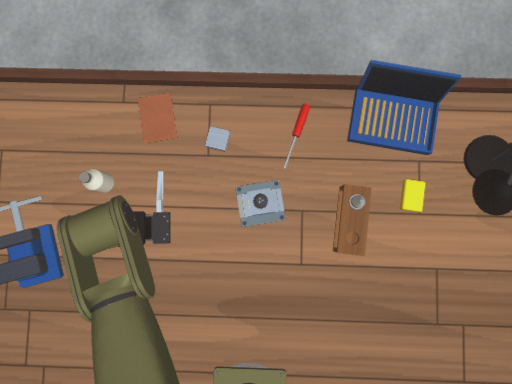

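The top view shows the chuck standing in the socket at (260,201), at the same height above the mouth (57.4 mm) as it had above the rack top (57.6), so it is home. Next I'll grip the drift.

>>> {"op": "carry_out", "data": {
  "increments": [
    [[0.27,0.4,4,0,0,-0.8,1],[0.27,0.4,8,0,0,-0.8,1],[0.27,0.4,12,0,0,-0.8,1],[0.27,0.4,14.5,0,0,-0.8,1],[0.27,0.4,14.5,0,0,-0.8,1]]
  ]
}}

```text
time: 16.67
tool_pos: [0.4909, 0.2732, 0.0462]
tool_rot: [-2.152, -2.281, 0.02]
force: [-1.7, -0.2, -0.4]
opening: 0.095
```

```bash
python3 - <<'E'
from h import *
go(.4957,.2753,.010,93.3)
c=r.capture("scene");cv2.imwrite("pics/s7.png",cv2.resize(c["frame"][80:200,210:340],None,fx=4.6,fy=4.6,interpolation=2))
E
```

```text
t 16.67 pos [0.4909 0.2732 0.0462] yaw 93.32 F [-1.7 -0.2 -0.4] open 0.095 -> [0.2  0.54 3.61] [-0.74  0.28  0.02]
```

View pics/s7.png

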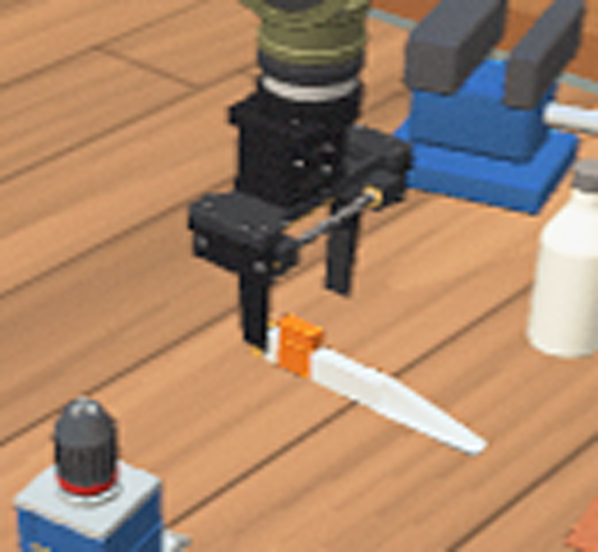

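>>> {"op": "carry_out", "data": {
  "increments": [
    [[0,0,1.5,0,0,0,1],[0,0,3,0,0,0,1],[0,0,3.5,0,0,0,1],[0,0,3.5,0,0,0,1],[0,0,3.5,0,0,0,1]]
  ]
}}

```text
time: 17.13
tool_pos: [0.4974, 0.2761, 0.0206]
tool_rot: [2.154, 2.286, 0.003]
force: [0.1, 0.3, 0.3]
opening: 0.095
```

```bash
python3 - <<'E'
from h import *
go(.4957,.2753,.010,93.3)
E
```

```text
t 17.13 pos [0.4974 0.2761 0.0206] yaw 93.4 F [0.1 0.3 0.3] open 0.095 -> [-0.07 -0.17  1.06] [ 0.13 -0.05  0.1 ]
```

>>> {"op": "carry_out", "data": {
  "increments": [
    [[-0.05,-0.15,0.5,0,0,0,1],[-0.05,-0.15,0.9,0,0,0,1],[-0.05,-0.15,0.9,0,0,0,1],[-0.05,-0.15,0.9,0,0,0,0.05],[-0.05,-0.15,0.9,0,0,0,0.05]]
  ],
  "grip_force": 50
}}

```text
time: 17.55
tool_pos: [0.4949, 0.275, 0.01]
tool_rot: [2.154, 2.287, 0.0]
force: [-0.2, 0.0, 0.8]
opening: 0.0866
```

>>> {"op": "carry_out", "data": {
  "increments": [
    [[0,0,0,0,0,0,0.05],[0,0,0,0,0,0,0.05],[0,0,0,0,0,0,0.05],[0,0,0,0,0,0,0.05],[0,0,0,0,0,0,0.05]]
  ]
}}

```text
time: 17.97
tool_pos: [0.4948, 0.275, 0.0099]
tool_rot: [-2.154, -2.287, -0.0]
force: [0.4, -0.1, 0.3]
opening: 0.0539
```

>>> {"op": "carry_out", "data": {
  "increments": [
    [[0,0,0,0,0,0,0.05],[0,0,0,0,0,0,0.05],[0,0,0,0,0,0,0.05],[0,0,0,0,0,0,0.05],[0,0,0,0,0,0,0.05]]
  ]
}}

```text
time: 18.38
tool_pos: [0.4948, 0.275, 0.0099]
tool_rot: [2.154, 2.287, 0.0]
force: [-0.5, 0.4, 0.7]
opening: 0.0205
```

>>> {"op": "carry_out", "data": {
  "increments": [
    [[0,0,0,0,0,0,0.05],[0,0,0,0,0,0,0.05],[0,0,0,0,0,0,0.05],[0,0,0,0,0,0,0.05],[0,0,0,0,0,0,0.05]]
  ]
}}

```text
time: 18.8
tool_pos: [0.4948, 0.275, 0.0099]
tool_rot: [-2.154, -2.287, -0.0]
force: [-0.2, 0.1, 0.8]
opening: 0.0135
```

The drift is held (opening 13.5 mm). I'll lift, turn it to the slot heading (-79°) and stage it.

>>> {"op": "carry_out", "data": {
  "increments": [
    [[0,0,-1,0,0,0,0.05],[0,0,-3,0,0,0,0.05],[0,0,-5,0,0,6,0.05],[0,0,-6,0,0,12,0.05],[0,0,-6,0,0,18,0.05]]
  ]
}}

```text
time: 19.22
tool_pos: [0.4967, 0.2759, 0.0736]
tool_rot: [2.489, 1.915, 0.008]
force: [0.6, 0.5, -0.8]
opening: 0.0139
```

>>> {"op": "carry_out", "data": {
  "increments": [
    [[0,0,0,0,0,6,0.05],[0,0,0,0,0,12,0.05],[0,0,0,0,0,18,0.05],[0,0,0,0,0,24,0.05],[0,0,0,0,0,30,0.05]]
  ]
}}

```text
time: 19.63
tool_pos: [0.4944, 0.2749, 0.07]
tool_rot: [-2.901, -1.205, 0.001]
force: [0.1, -0.1, -2.3]
opening: 0.0141
```

>>> {"op": "carry_out", "data": {
  "increments": [
    [[0,0,0,0,0,7,0.05],[0,0,0,0,0,14,0.05],[0,0,0,0,0,21,0.05],[0,0,0,0,0,28,0.05],[0,0,0,0,0,34,0.05]]
  ]
}}

```text
time: 20.05
tool_pos: [0.4945, 0.2749, 0.07]
tool_rot: [3.127, 0.304, -0.001]
force: [0.1, -0.8, -2.2]
opening: 0.0136
```

```bash
python3 - <<'E'
from h import *
go(.5279,.2201,.06,11)
c=r.capture("scene");cv2.imwrite("pics/s8.png",cv2.resize(c["frame"][80:240,170:340],None,fx=3.7,fy=3.7,interpolation=2))
E
```

```text
t 20.05 pos [0.4945 0.2749 0.07  ] yaw 11.1 F [ 0.1 -0.8 -2.2] open 0.0136 -> [2.23 6.02 1.  ] [0.   0.03 0.1 ]
```

View pics/s8.png

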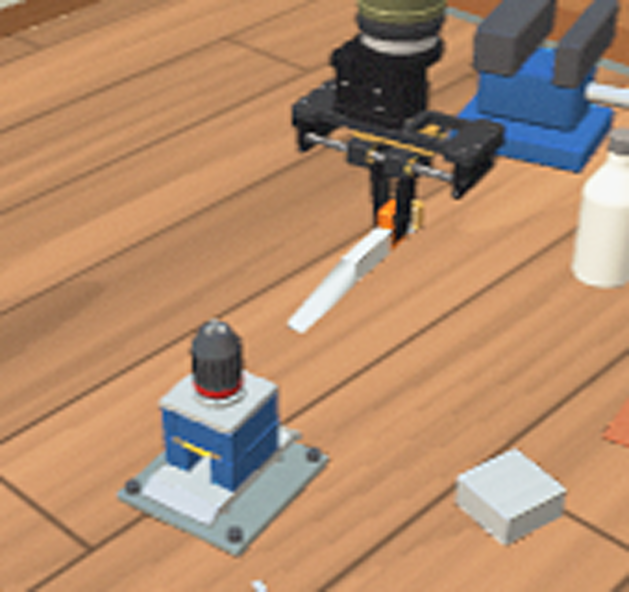

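>>> {"op": "carry_out", "data": {
  "increments": [
    [[0.8,2,0.5,0,0,0,0.05],[1.6,4,1.2,0,0,0,0.05],[2.2,6,2,0,0,0,0.05],[2.2,6,2.6,0,0,0,0.05],[2.2,6,2.6,0,0,0,0.05]]
  ]
}}

```text
time: 20.52
tool_pos: [0.5272, 0.2196, 0.0424]
tool_rot: [3.126, 0.312, -0.005]
force: [0.4, 0.7, -2.3]
opening: 0.0138
```

```bash
python3 - <<'E'
from h import *
go(.5279,.2201,.042,11)
s=r.read_state(); e=s["tool_pos"]; a=np.radians(11); d=np.array([np.sin(a),-np.cos(a)]); l=np.array([np.cos(a),np.sin(a)])
M=np.array([.5737,-.0155])
for n in("scene","top"):
    c=r.capture(n); W=cloud(c)
    al=(W[...,:2]-M)@d; la=(W[...,:2]-M)@l
    m=(al<-.06)&(al>-.22)&(abs(la)<.018)&(W[...,2]>.02)&(W[...,2]<.075)
    for x in np.arange(-.21,-.055,.015):
        k=m&(al>x)&(al<=x+.015)
        if k.sum()>3: print(n,round(x+.0075,4),k.sum(),"lat",np.round([la[k].min(),np.median(la[k]),la[k].max()],4),"z",np.round([W[k][:,2].min(),np.percentile(W[k][:,2],90)],4))
    print("tip al",al[m].max())
    if n=="scene": cv2.imwrite("pics/s9.png",cv2.resize(c["frame"][110:240,180:310],None,fx=4.6,fy=4.6,interpolation=2))
E
```

```text
t 20.52 pos [0.5272 0.2196 0.0424] yaw 11.41 F [ 0.4  0.7 -2.3] open 0.0138 -> [ 0.08 -0.04  0.04] [-0.    0.18  0.41]
scene -0.2025 29 lat [-0.0052  0.008   0.0103] z [0.0357 0.057 ]
scene -0.1875 22 lat [-0.0054  0.0073  0.0098] z [0.0354 0.0583]
scene -0.1725 28 lat [-0.0046  0.0074  0.0105] z [0.0343 0.0573]
scene -0.1575 29 lat [-0.005   0.0073  0.0098] z [0.0341 0.0568]
scene -0.1425 28 lat [-0.0062  0.0077  0.0097] z [0.0347 0.0538]
scene -0.1275 25 lat [-0.0058  0.0066  0.0096] z [0.0345 0.0505]
scene -0.1125 26 lat [-0.0074  0.0051  0.0099] z [0.0332 0.0478]
scene -0.0975 23 lat [-0.002   0.0056  0.0097] z [0.0336 0.0446]
scene -0.0825 20 lat [-0.0031  0.0047  0.01  ] z [0.032 0.042]
tip al -0.06041362417691705
top -0.2025 28 lat [-0.0053  0.0016  0.008 ] z [0.0475 0.0597]
top -0.1875 29 lat [-0.0053  0.0012  0.0085] z [0.0391 0.06  ]
top -0.1725 27 lat [-0.0051  0.0015  0.0087] z [0.0449 0.0604]
top -0.1575 29 lat [-0.0051  0.0019  0.0086] z [0.0395 0.0587]
top -0.1425 29 lat [-0.0048  0.0023  0.0092] z [0.0403 0.0567]
top -0.1275 28 lat [-0.0047  0.0015  0.0093] z [0.0395 0.0525]
top -0.1125 28 lat [-0.0047  0.0019  0.0091] z [0.041  0.0511]
top -0.0975 27 lat [-0.0044  0.0023  0.0093] z [0.0359 0.0463]
top -0.0825 23 lat [-0.004   0.0018  0.009 ] z [0.0378 0.0442]
top -0.0675 16 lat [-0.0174 -0.0001  0.0173] z [0.0211 0.0253]
tip al -0.06022044435485457
```

View pics/s9.png

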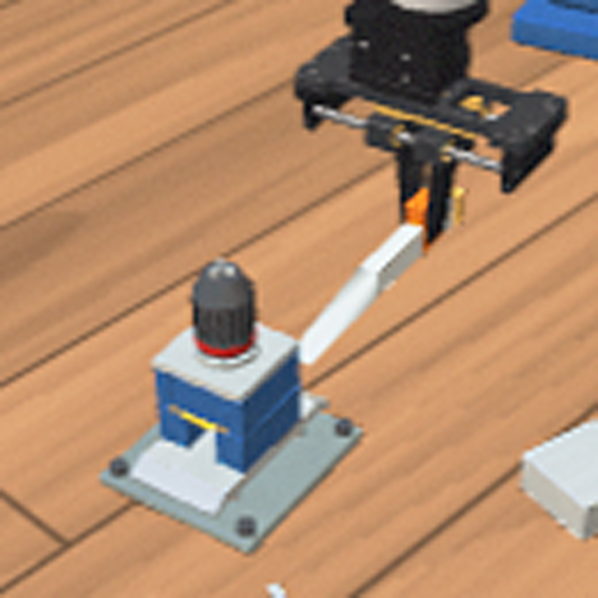

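The tip at (308,360) lines up with the slot mouth. I'll correct 1.5 mm sideways, go in, then feel for the floor.

>>> {"op": "carry_out", "data": {
  "increments": [
    [[-0.15,0,0.1,0,0,0,0.05],[-0.15,1.5,0.15,0,0,0,0.05],[-0.15,3.5,0.15,0,0,0,0.05],[-0.15,5,0.15,0,0,0,0.05],[-0.15,5,0.15,0,0,0,0.05]]
  ]
}}

```text
time: 21.03
tool_pos: [0.537, 0.1702, 0.0429]
tool_rot: [3.125, 0.312, 0.001]
force: [0.0, 0.7, -2.2]
opening: 0.0134
```

>>> {"op": "carry_out", "data": {
  "increments": [
    [[0,0,0.05,0,0,0,0.05],[0,0,0.1,0,0,0,0.05],[0,0,0.1,0,0,0,0.05]]
  ]
}}

```text
time: 21.28
tool_pos: [0.5364, 0.1722, 0.0414]
tool_rot: [-3.126, -0.314, -0.0]
force: [0.1, -0.1, -2.0]
opening: 0.0136
```

```bash
python3 - <<'E'
from h import *
go(.5279,.2201,.042,11); print(r.read_state()["torque"])
c=r.capture("scene");cv2.imwrite("pics/s10.png",cv2.resize(c["frame"][110:240,180:310],None,fx=4.6,fy=4.6,interpolation=2))
E
```

```text
t 21.28 pos [0.5364 0.1722 0.0414] yaw 11.49 F [ 0.1 -0.1 -2. ] open 0.0136 -> [ 0.12 -4.86 -0.06] [-0.02 -0.    0.49]
[ 0.07717975 -0.08906133  0.0129701 ]
```

View pics/s10.png

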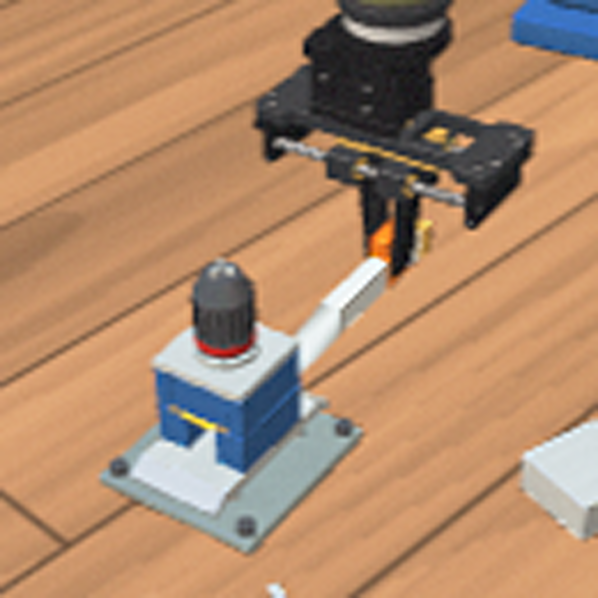

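>>> {"op": "carry_out", "data": {
  "increments": [
    [[0,0,0.05,0,0,0.4,0.05],[0,0,0.1,0,0,0.4,0.05],[0,0,0.1,0,0,0.4,0.05]]
  ]
}}

```text
time: 21.58
tool_pos: [0.5365, 0.1716, 0.0402]
tool_rot: [-3.127, -0.303, 0.0]
force: [0.6, -0.0, -2.2]
opening: 0.0139
```

>>> {"op": "carry_out", "data": {
  "increments": [
    [[0,0.5,0.05,0,0,0,0.05],[0,1.0,0.05,0,0,0,0.05],[0,1.5,0.05,0,0,0,0.05],[0,2,0.05,0,0,0,0.05],[0,2,0.05,0,0,0,0.05]]
  ]
}}

```text
time: 22.0
tool_pos: [0.5408, 0.1505, 0.0399]
tool_rot: [3.127, 0.3, 0.0]
force: [1.2, -0.5, -2.4]
opening: 0.0138
```

```bash
python3 - <<'E'
from h import *
go(.5279,.2201,.042,11); print(r.read_state()["torque"])
E
```

```text
t 22.0 pos [0.5408 0.1505 0.0399] yaw 10.96 F [ 1.2 -0.5 -2.4] open 0.0138 -> [ 0.06 -7.08 -0.21] [ 0.02 -0.   -0.04]
[ 0.09631437 -0.08218599  0.05906727]
```

>>> {"op": "carry_out", "data": {
  "increments": [
    [[0,0.5,0.05,0,0,0,0.05],[0,1.0,0.05,0,0,0,0.05],[0,1.5,0.05,0,0,0,0.05],[0,2,0.05,0,0,0,0.05],[0,2,0.05,0,0,0,0.05]]
  ]
}}

```text
time: 22.42
tool_pos: [0.5444, 0.1311, 0.0393]
tool_rot: [3.127, 0.3, -0.0]
force: [-0.3, 0.2, -2.2]
opening: 0.0137
```

>>> {"op": "carry_out", "data": {
  "increments": [
    [[0,0.5,0,0,0,0,0.05],[0,1.0,0,0,0,0,0.05],[0,1.5,0,0,0,0,0.05],[0,1.5,0,0,0,0,0.05]]
  ]
}}

```text
time: 22.75
tool_pos: [0.5469, 0.1183, 0.0394]
tool_rot: [-3.124, -0.301, 0.001]
force: [-0.1, 4.4, -2.4]
opening: 0.0136
```

```bash
python3 - <<'E'
from h import *
go(.5279,.2201,.042,11); print(r.read_state()["torque"])
E
```

```text
t 22.75 pos [0.5469 0.1183 0.0394] yaw 11.0 F [-0.1  4.4 -2.4] open 0.0136 -> [  0.08 -10.36  -0.23] [-0.15  0.01  0.  ]
[ 0.68419842  0.04152794 -0.02438954]
```

>>> {"op": "carry_out", "data": {
  "increments": [
    [[0,0.4,0,0,0,0,0.05],[0,0.8,0,0,0,0,0.05],[0,1.2,0,0,0,0,0.05],[0,1.5,0,0,0,0,0.05],[0,1.5,0,0,0,0,0.05]]
  ]
}}

```text
time: 23.17
tool_pos: [0.5497, 0.1033, 0.0392]
tool_rot: [-3.125, -0.302, 0.001]
force: [0.1, 3.9, -2.7]
opening: 0.0138
```

>>> {"op": "carry_out", "data": {
  "increments": [
    [[0,0.4,0,0,0,0,0.05],[0,0.8,0,0,0,0,0.05],[0,1.2,0,0,0,0,0.05],[0,1.2,0,0,0,0,0.05]]
  ]
}}

```text
time: 23.5
tool_pos: [0.5522, 0.0906, 0.0392]
tool_rot: [-3.127, -0.302, 0.001]
force: [-0.7, 2.0, -2.8]
opening: 0.0138
```

```bash
python3 - <<'E'
from h import *
go(.5279,.2201,.042,11); print(r.read_state()["torque"])
c=r.capture("scene");cv2.imwrite("pics/s11.png",cv2.resize(c["frame"][110:240,180:310],None,fx=4.6,fy=4.6,interpolation=2))
W=cloud(c); p=W[sel(W,.545,.605,-.05,.02,.12,.19)]; t=p[p[:,2]>p[:,2].max()-.012]; print("top z",np.median(t[:,2]),t[:,2].max())
q=W[sel(W,.53,.62,-.06,.03,.088,.098)]; print("mouth",np.median(q[:,2]))
E
```

```text
t 23.5 pos [0.5522 0.0906 0.0392] yaw 11.02 F [-0.7  2.  -2.8] open 0.0138 -> [  0.09 -13.18  -0.28] [-0.01  0.02  0.02]
[ 0.2558535  -0.092066   -0.01934667]
top z 0.1587524469465985 0.16493601644866906
mouth 0.09319908174251157
```

View pics/s11.png

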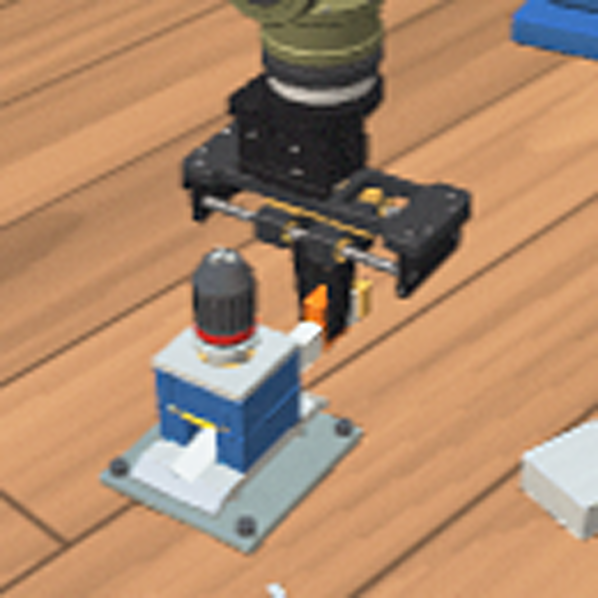

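The chuck has risen about 8 mm, with the tip at roughly 57 mm past the axis, showing at (193,460). Another 11 mm.

>>> {"op": "carry_out", "data": {
  "increments": [
    [[0,0.4,0,0,0,0,0.05],[0,0.8,0,0,0,0,0.05],[0,1.1,0,0,0,0,0.05],[0,1.1,0,0,0,0,0.05],[0,1.1,0,0,0,0,0.05]]
  ]
}}

```text
time: 23.97
tool_pos: [0.5545, 0.0793, 0.0393]
tool_rot: [3.126, 0.301, -0.0]
force: [-0.8, 0.7, -4.3]
opening: 0.0137
```

```bash
python3 - <<'E'
from h import *
go(.5279,.2201,.042,11); print(r.read_state()["torque"])
c=r.capture("scene")
W=cloud(c); p=W[sel(W,.545,.605,-.05,.02,.12,.19)]; t=p[p[:,2]>p[:,2].max()-.012]; print("top z",np.median(t[:,2]),t[:,2].max())
E
```

```text
t 23.97 pos [0.5545 0.0793 0.0393] yaw 11.0 F [-0.8  0.7 -4.3] open 0.0137 -> [  0.07 -14.33  -0.28] [ 0.04  0.01 -0.  ]
[ 0.25476778 -0.08541315  0.05071794]
top z 0.1621377069413953 0.1687608997575557
```

>>> {"op": "carry_out", "data": {
  "increments": [
    [[0,0,0.04,0,0,0,0.05],[0,0,0.04,0,0,0,0.2],[0,0,0.04,0,0,0,0.6],[0,0,0.04,0,0,0,0.6],[0,0,0.04,0,0,0,0.6]]
  ]
}}

```text
time: 24.43
tool_pos: [0.5551, 0.08, 0.0397]
tool_rot: [3.127, 0.302, 0.002]
force: [-0.7, -0.0, -0.3]
opening: 0.0335
```

>>> {"op": "carry_out", "data": {
  "increments": [
    [[0,0,0,0,0,0,0.6],[0,0,0,0,0,0,0.6],[0,0,0,0,0,0,0.6],[0,0,0,0,0,0,0.6],[0,0,0,0,0,0,0.6]]
  ]
}}

```text
time: 24.85
tool_pos: [0.5544, 0.08, 0.039]
tool_rot: [3.127, 0.302, -0.0]
force: [-0.2, 0.2, -0.0]
opening: 0.0569
```

```bash
python3 - <<'E'
from h import *
go(.5545,.0793,.25,11)
c=r.capture("scene");cv2.imwrite("pics/s12.png",cv2.resize(c["frame"][110:240,180:310],None,fx=4.6,fy=4.6,interpolation=2))
E
```

```text
t 24.85 pos [0.5544 0.08   0.039 ] yaw 11.03 F [-0.2  0.2 -0. ] open 0.0569 -> [-1.00e-02  7.00e-02 -2.11e+01] [0.   0.   0.03]
```

View pics/s12.png

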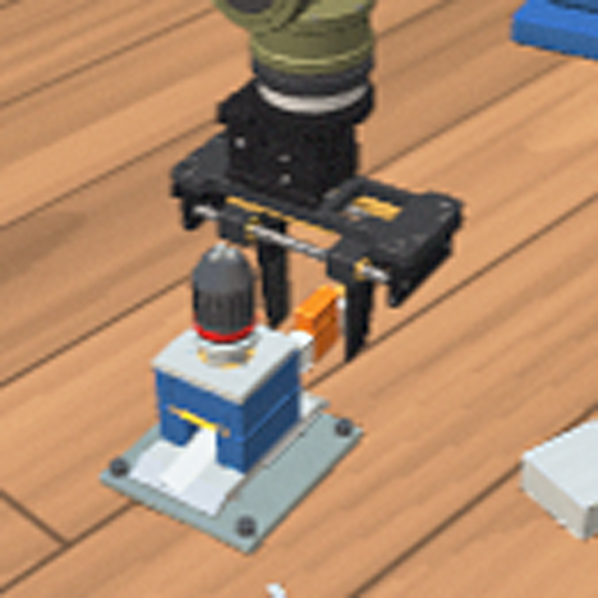

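The fingers are clear of the orange grip at (318,322) and the chuck stands raised at (225,300). Retreating straight up and back.

>>> {"op": "carry_out", "data": {
  "increments": [
    [[0,0,-1,0,0,0,0.6],[0,0,-3,0,0,0,0.6],[0,0,-6,0,0,0,0.6],[0,0,-9,0,0,0,0.6],[0,0,-12,0,0,0,0.6]]
  ]
}}

```text
time: 25.32
tool_pos: [0.5542, 0.0799, 0.1608]
tool_rot: [3.127, 0.302, -0.0]
force: [-0.0, 0.3, -0.9]
opening: 0.057
```

>>> {"op": "carry_out", "data": {
  "increments": [
    [[0,-3,-3,0,0,0,0.6],[0,-6,-6,0,0,0,0.6],[0,-10,-8,0,0,0,0.6],[0,-13,-8,0,0,0,0.6],[0,-13,-8,0,0,0,0.6]]
  ]
}}

```text
time: 25.73
tool_pos: [0.5295, 0.2124, 0.2428]
tool_rot: [-3.123, -0.309, -0.008]
force: [0.6, 0.4, 0.3]
opening: 0.057
```

```bash
python3 - <<'E'
from h import *
a=np.radians(11); d=np.array([np.sin(a),-np.cos(a)]); l=np.array([np.cos(a),np.sin(a)]); M=np.array([.5737,-.0155])
for n in("scene","top"):
    c=r.capture(n); W=cloud(c)
    cv2.imwrite(f"pics/{n}13.png",cv2.resize(c["frame"][100:250,170:310],None,fx=4,fy=4,interpolation=2))
    p=W[sel(W,.53,.62,-.06,.03,.12,.19)]; t=p[p[:,2]>p[:,2].max()-.012]; print(n,"top z",np.median(t[:,2]),np.round((t.min(0)+t.max(0))/2,4))
    q=W[sel(W,.53,.62,-.06,.03,.088,.098)]; print("mouth",np.median(q[:,2]))
    al=(W[...,:2]-M)@d; la=(W[...,:2]-M)@l
    m=(abs(la)<.02)&(W[...,2]>.03)&(W[...,2]<.075)&(abs(al)<.2)
    g=m&(W[...,2]>.064)&(al<-.05); print("grip al",al[g].min(),al[g].max(),"z",np.median(W[g][:,2]))
    k=m&(W[...,2]>.034)&(W[...,2]<.05)&(al>.034); print("tip al",al[k].max() if k.any() else None)
go(.5545,.0793,.25,11)
E
```

```text
scene top z 0.16068482844308285 [ 0.5742 -0.0151  0.1615]
mouth 0.09262693721340054
grip al -0.11612011493637756 -0.08020325552244828 z 0.0679050041956264
tip al 0.06632034855721121
top top z 0.16110150954448288 [ 0.5727 -0.014   0.1624]
mouth 0.09315253908903554
grip al -0.1160665740465296 -0.08254558223153646 z 0.06891500608074352
tip al 0.06539997670643048
t 25.83 pos [0.5293 0.2085 0.2398] yaw 11.17 F [ 0.5 -0.5 -0.2] open 0.057 -> [-0.03 13.16 -1.01] [ 0.02 -0.05  0.17]
```

View pics/scene13.png

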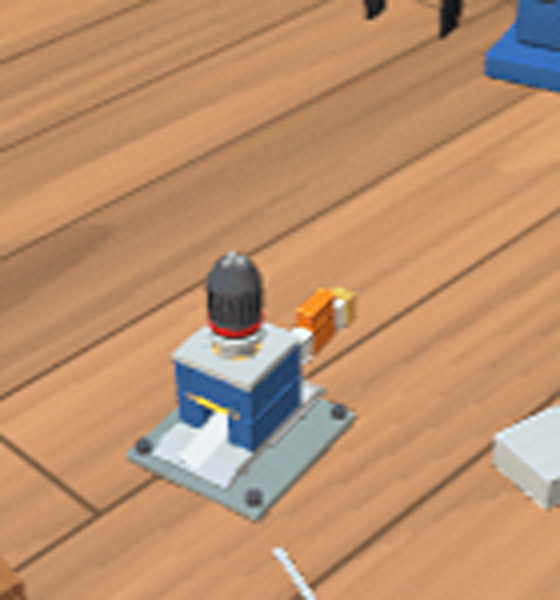

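View pics/top13.png

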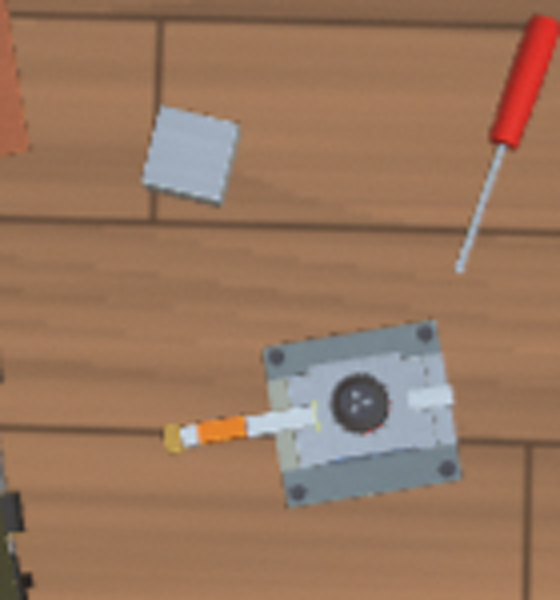

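Both views show the drift through the slot with its tip about 66 mm past the axis. The chuck at (235,295) in the scene view stands upright, about 10 mm up, and the arm is clear.

```bash
python3 -c "
from bench import r
r.job_done()"
```

```text
the job is handed in; nothing more can be done
```

The chuck was seated and let go, the drift was driven under it until it stood about a centimetre up, and the job was handed in at about 26 s.

**Seating:** I pressed the chuck in with to-and-fro turns of about 28°. The highest reading between moves was about 16 N on the socket, which is roughly 2.7 mm of cushion by calculation. At the end, turning no longer eased the load. The chuck's top was then 57.4 mm above the mouth, against 57.6 mm above the rack top before, so the collar was down.

**Raising:** I drove the drift in from the socket's left, and the push read about 4 N between moves. That is less than the 10 to 25 N you gave.

**Last checks, both cameras, with the arm withdrawn:**
- The chuck's top had risen about 10 mm from its seated height.
- It is within about 2 mm of the socket's axis and looks upright.
- The drift's tip is about 66 mm past the axis, with the drift lying in the slot.
- The gripper is clear and reads no load.
- The screwdriver and gauge block look unmoved in the last pictures. I did not look again at the lathe centre, oiler or tin after the drift was driven, though the arm went near none of them.

**Disagreements:** the gripper and camera readings differed by 2 to 3 mm sideways for the drift. I corrected 1.5 mm toward the camera, and it went in freely. I did not measure the contact between drift and chuck directly. I judged it from the raised height only.

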